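# Close the tall push-and-turn jar

## Task

Two glaze-powder jars with press-and-turn safety caps stand in wooden holders on the board. Close the taller jar: press its cap down against the spring and, keeping it pressed, turn it clockwise (seen from above) until the inner cap has come home at its stop, then let go so that the cap springs back up. Leave the shorter jar alone.

Things in the scene. Friction and masses are not known exactly. Their poses are not given: they have to be found in the camera images.
- tall_cap_center (a point): Centre of the taller jar's black ribbed round cap (50 mm across, 34 mm tall, upright), 17 mm below its top, 159 mm above the board unless pressed; moves and turns with the cap, z up. Grip it in any direction. Skirt 12 mm above the white jar's shoulder (jar 64 mm across). Jar fixed in a wooden holder (92 x 92 x 24 mm) that is screwed down. Not pressed, the outer cap spins freely and drives nothing.
- tall_cap (a joint): How far the taller jar's cap is pressed down, in m: 0 up (let go), 0.010 fully down. A spring pushes it up, 3 N at the start, 9 N fully down. Six lugs inside begin to catch the inner cap at 0.003 and are well engaged from 0.006; they never start resting on one another.
- tall_inner (a joint): Turn of the taller jar's inner cap, in rad, growing clockwise seen from above: starts 0 to 0.17, hard stop (home) at 0.873. Turning the pressed outer cap clockwise takes up 5 to 33 degrees of play, then carries the inner cap along; 55 to 73 degrees in all reach the stop. Friction (0.12 N m) keeps it where it is left.
- short_jar: The shorter jar with the same cap and an equal holder of its own: 131 mm to the top of its cap, against 176 mm for the taller one. Origin on the board under its middle, z up. Which jar stands left and which right varies.

How it is judged:
On the way, in this order (a step that is already met when the one before it is completed fails the run):
1. the taller jar's cap is pressed down at least 5 mm (value of joint tall_cap above 0.005 m), for 0.2 s.
2. the inner cap is turned to within 10 degrees of its stop while the cap is pressed (value of joint tall_inner above 0.7 rad and value of joint tall_cap above 0.003 m), for 0.1 s.
At the end, for the whole second after the job is handed in: The taller jar's inner cap stands within 10 degrees of its stop (0.70 rad or more of 0.873) and its outer cap has sprung back up to within 1.5 mm (value of joint tall_inner above 0.7 rad and value of joint tall_cap below 0.0015 m); the robot touches nothing.
It fails at once if the shorter jar is pushed or gripped with more than 5 N (contact force between any of the arm, the fingers and short_jar above 5 N).
It also fails if it takes over 35 s, if anything falls off the work surface, if the arm or the gripper's body presses on something with over 40 N, if the wrist force passes 120 N, or if a joint passes its speed limit or range.

## Robot

A 6-joint arm with a two-finger parallel gripper is mounted at the origin on a cart in front of the work surface, level with it; the furniture and walls round the work are solid. World frame = base frame: x ahead of the robot, y to its left, z up, the work surface at z = 0. Lengths are in m, angles in rad, forces in N, time in s.
With the tool pointing down it reaches from about 0.3 to 0.875 m from the base axis. Payload 6.4 kg.
Tool frame: the origin (TCP) lies midway between the tips of the shut fingers; the grasp point (between the pads) lies 19 mm behind it; x points along the fingers, y is the direction in which the jaws open and shut, and the axes are right-handed (so a half turn about x gives the same grasp; the last joint's range is limited). The gripper opens to 85 mm and grips with 20 to 120 N. Pads are 22 mm wide; open, the fingers measure 114 mm over their backs; the gripper's body (76 mm by 85 mm) begins 54 mm behind the grasp point. The pads swing forward as they close: fully open they stand 13 mm farther back than shut.
Start: joints at [1.139, 0.181, 1.607, -0, 1.354, -0.206], TCP at [0.129, 0.56, 0.231] pointing down, gripper open.
Joint ranges: [-2.99, 2.99], [-0.89, 2.07], [0.3, 2.58], [-1.14, 4.28], [0, 2.63], [-3.12, 3.12]. Speed limits (rad/s): [2.57, 2.57, 3.01, 3.14, 3.14, 3.14].

## Interface

Orientations are given as a unit quaternion [w, x, y, z].
In Python, from bench import ctrl gives the robot as it stands.
- The arm moves only by the tool servo_tool, never from a script. Its argument "targets" is a list of rows, each a list of 7 numbers: the turn, a rotation vector about the tool's x, y, z in rad, then the shift along the tool's x, y, z in mm, then the opening, from -1 (shut) to 1 (fully open). A call has exactly 8 rows; each row is the pose to reach, as a shift and turn from the pose measured when the call began, along the tool's axes at that moment; what a row does not reach only later rows make up. A row lasts 1/8 s, in which the tool goes at most 62.5 mm and 10.7 degrees, less where a joint would pass 70% of its speed; a pose out of reach is approached as far as the arm can. A call with a gripper value outside its range is refused whole. The fingers move at their own pace and stop on an object; the grip force is fixed at half the most. Time passes only in rows, so rows that repeat a pose let the fingers close, or fill a call up. It gives the time, the measured TCP pose, the force and the opening at its end, in the units of the state.
- ctrl.get_obs(): the state, without advancing time (a new reading comes with each control period).
- ctrl.camera(name): name is "scene" or "top" or "wrist"; returns a dict with "pixels" (384x512x3 uint8, blue, green, red), "intrinsics" (3x3 intrinsics, pixels), "D" ([k1, k2, p1, p2, k3] as OpenCV has them; the pictures are not rectified), "R" (3x3) and "t" (3): a world point X has camera coordinates R X + t; the wrist camera has in their place "tool_from_camera" (4x4, takes a point from camera to tool coordinates, whose origin is the TCP and whose axes are the tool frame's). Camera axes: x right, y down, z forward; pixel columns grow to the right and rows downward; lengths in m; the calibration is good to about 2 mm. A picture is of the moment at which its call begins: read the wrist's pose just before it. There is no depth.
- ctrl.hand_in(): hands the job in, once; it reports no verdict.
The state is a dict: "time_s": time; "q": joint angles; "dq": joint speeds; "joint_efforts": joint torques, N m; "eef_pos": TCP position; "eef_rot": TCP orientation; "wrist_force": force on the tool from outside, world axes, zero at the start; "torque": the same for the moment, N m; "opening": opening from 0.0 (shut) to 1.0 (fully open).
Only numpy, scipy, OpenCV 4.12 (cv2) and the standard library are available. Lean on these libraries where they do the work, as an engineer would, in place of code of your own. Each camera call takes 0.05 s, during which the arm holds its last target.

## Working session

There is one attempt and no reset: what is moved stays moved. The work goes in short steps, Python scripts to look and compute and a tool call to move; the robot and the scene stay as the last step left them, time stands still between calls to the robot, and variables do not carry over. Pictures are saved under pics/ and viewed, and the job is handed in when it is done.

Besides the shell and the picture viewer there is one more tool, called after ">>>" as name([rows], argument=value, ...), one row to a line, values as JSON. servo_tool: Moves the arm, as the interface text tells. Its arguments: {"type":"object","properties":{"targets":{"type":"array","items":{"type":"array","items":{"type":"number"}}}},"required":["targets"]}

```bash
mkdir -p pics
python3 - <<'E'
from bench import ctrl
import cv2,numpy as np
o=ctrl.get_obs();print({k:np.round(v,3).tolist() for k,v in o.items()})
for n in("scene","top"):
    c=ctrl.camera(n);cv2.imwrite(f"pics/{n}0.png",c["pixels"]);print(n,c["intrinsics"],c["D"],c["R"],c["t"])
E
```

```text
{'time_s': 0.0, 'q': [1.139, 0.182, 1.608, -0.0, 1.354, -0.206], 'dq': [-0.0, -0.0, 0.0, 0.001, -0.002, -0.001], 'joint_efforts': [-0.0, -44.488, -35.133, -0.0, 0.009, 0.0], 'eef_pos': [0.129, 0.56, 0.23], 'eef_rot': [0.702, 0.079, 0.703, -0.08], 'wrist_force': [-0.361, -0.639, -1.192], 'torque': [0.017, -0.007, 0.034], 'opening': 0.999}
scene [[473.17977275   0.         245.87369292]
 [  0.         473.17977275 183.65204592]
 [  0.           0.           1.        ]] [-0.16603025  0.          0.          0.          0.        ] [[ 0.89577159 -0.44414804 -0.0180492 ]
 [-0.24238661 -0.45401027 -0.85739338]
 [ 0.37261506  0.77240352 -0.51434504]] [-0.41204032  0.29135781  0.6044376 ]
top [[435.09508332   0.         250.11133009]
 [  0.         435.09508332 187.92882906]
 [  0.           0.           1.        ]] [-0.09009479  0.          0.          0.          0.        ] [[-0.0022011  -0.99954675  0.03002416]
 [-0.99168734 -0.00168087 -0.12866002]
 [ 0.12865217 -0.03005777 -0.99123415]] [0.13707582 0.5450406  0.88736988]
```

View pics/scene0.png

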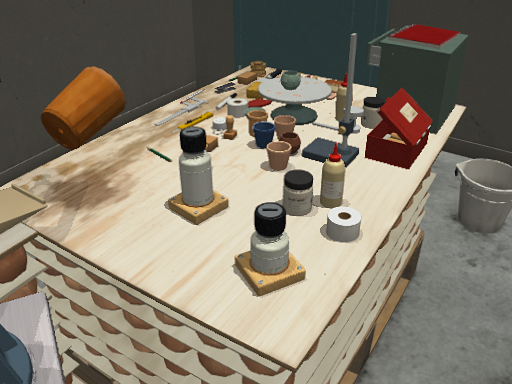

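View pics/top0.png

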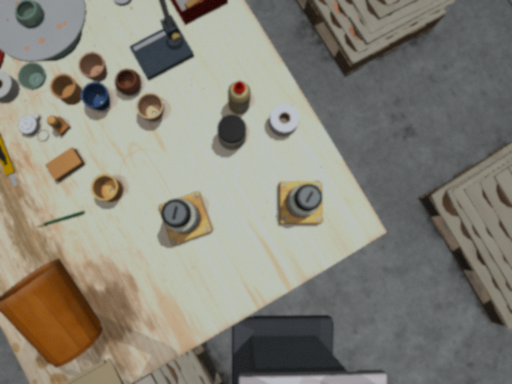

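```bash
cat > h.py <<'E'
import cv2,numpy as np
def proj(c,X):
    X=np.atleast_2d(np.array(X,float));return cv2.projectPoints(X,cv2.Rodrigues(np.array(c["R"]))[0],np.array(c["t"],float),np.array(c["intrinsics"]),np.array(c["D"]))[0][:,0]
def ray(c,uv,z):
    u=cv2.undistortPoints(np.array(uv,float).reshape(-1,1,2),np.array(c["intrinsics"]),np.array(c["D"]))[:,0]
    R=np.array(c["R"]);C=-R.T@np.array(c["t"])
    d=np.c_[u,np.ones(len(u))]@R
    return C+d*((z-C[2])/d[:,2])[:,None]
E
python3 - <<'E'
from bench import ctrl
from h import *
t=ctrl.camera("top");s=ctrl.camera("scene")
print(proj(t,[[.129,.56,.23],[0,0,0],[.129,.56,.4]]),proj(s,[[.129,.56,.23]]))
print("top approx",ray(t,[[179,214]],.176),ray(t,[[307,198]],.131))
a=cv2.resize(t["pixels"][150:260,130:350],None,fx=3.5,fy=3.5,interpolation=cv2.INTER_CUBIC)
b=cv2.resize(s["pixels"][110:300,150:320],None,fx=3,fy=3,interpolation=cv2.INTER_CUBIC)
cv2.imwrite("pics/t1.png",a);cv2.imwrite("pics/s1.png",b)
E
```

```text
[[ -6.14840652 426.03758041]
 [314.89334603 445.51495964]
 [-73.13664987 474.80690177]] [[-6.8474693  95.62273367]]
top approx [[0.47987364 0.2670654  0.176     ]] [[0.51332821 0.03216811 0.131     ]]
```

View pics/t1.png

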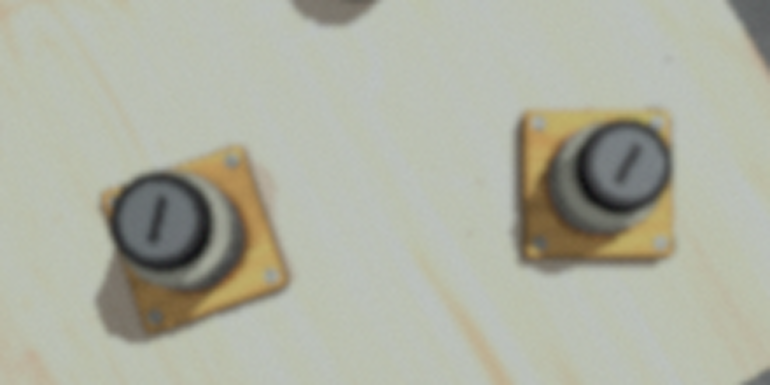

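View pics/s1.png

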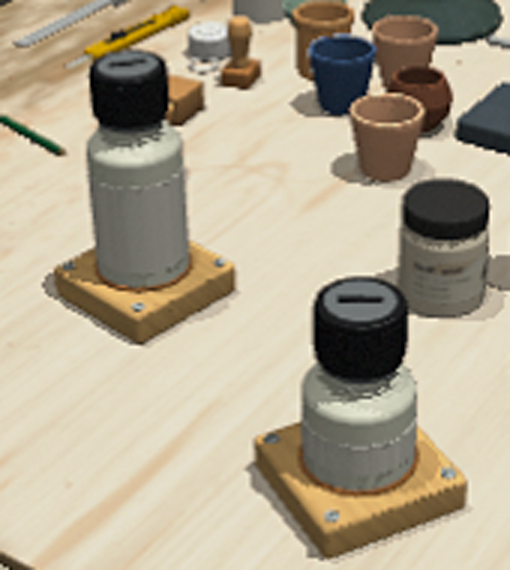

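Run:
```python
from bench import ctrl
from h import *
t=ctrl.camera("top");s=ctrl.camera("scene")
for nm,c,(x0,y0,x1,y1),z in [("tall top",t,(160,195,193,232),.176),("tall scene",s,(175,120,212,160),.176),("short top",t,(290,180,325,218),.131),("short scene",s,(250,198,292,250),.131)]:
    p=c["pixels"][y0:y1,x0:x1].astype(int)
    m=(p.max(2)<165)&(p.min(2)>70)&(p[...,0]-p[...,2]>=-2)
    m=cv2.morphologyEx(m.astype(np.uint8),cv2.MORPH_OPEN,np.ones((3,3),np.uint8))
    cs=cv2.findContours(m,0,2)[0]
    for k in cs:
        if cv2.contourArea(k)>30:
            e=cv2.minAreaRect(cv2.convexHull(k)); uv=np.array(e[0])+[x0,y0]
            x,y,w,h=cv2.boundingRect(k)
            print(nm,uv,e[1],(x+x0,y+y0,w,h),ray(c,[uv],z)[0],ray(c,[[x+x0+(w-1)/2,y+y0+(h-1)/2]],z)[0])
p=t["pixels"]
hsv=cv2.cvtColor(p,cv2.COLOR_BGR2HSV);m=((hsv[...,0]<28)&(hsv[...,0]>12)&(hsv[...,1]>85)).astype(np.uint8)
for (x0,y0,x1,y1) in[(150,185,222,255),(270,172,335,232)]:
    k=max(cv2.findContours(m[y0:y1,x0:x1],0,2)[0],key=cv2.contourArea)
    e=cv2.minAreaRect(k);print(e,ray(t,[np.array(e[0])+[x0,y0]],.022))
```

```text
tall top [174.5 212.5] (21.0, 21.0) (164, 202, 22, 22) [0.48251449 0.27506887 0.176     ] [0.48251449 0.27506887 0.176     ]
tall scene [192. 131.] (8.0, 18.0) (183, 127, 19, 9) [0.4837835  0.27404745 0.176     ] [0.4837835  0.27404745 0.176     ]
short top [309.  196.5] (21.0, 22.0) (298, 186, 23, 22) [0.51618778 0.02829627 0.131     ] [0.51618778 0.02829627 0.131     ]
short scene [269.5 210. ] (12.0, 23.0) (258, 204, 24, 13) [0.51738791 0.02606075 0.131     ] [0.51738791 0.02606075 0.131     ]
((35.10408020019531, 33.39139938354492), (42.24384307861328, 43.11832046508789), 70.34617614746094) [[0.48123183 0.2744815  0.022     ]]
((30.0, 30.5), (41.0, 42.0), 90.0) [[0.51522547 0.0297334  0.022     ]]
```

Run:
```python
from bench import ctrl
from h import *
t=ctrl.camera("top");s=ctrl.camera("scene")
def P(c): return np.c_[np.array(c["R"]),np.array(c["t"])]
und=lambda c,uv:cv2.undistortPoints(np.array(uv,float).reshape(-1,1,2),c["intrinsics"],c["D"])[:,0].T
A=[[50,312],[3,302],[55,262],[98,325],[62,362]];B=[[84,107],[82,68],[125,98],[80,145],[47,128]]
for z in(0,.1,.2,.3): print(z,ray(t,A[:1],z)[0],ray(s,B[:1],z)[0])
C=lambda c:-np.array(c["R"]).T@np.array(c["t"]); print(C(t),C(s))
X=cv2.triangulatePoints(P(t),P(s),und(t,A[:1]),und(s,B[:1]));X=(X[:3]/X[3]).T;print(X,proj(t,X),proj(s,X))
print(ctrl.get_obs()["eef_rot"])
w=ctrl.camera("wrist");cv2.imwrite("pics/w0.png",w["pixels"]);print(w["tool_from_camera"])
a=cv2.resize(s["pixels"][50:230,0:200],None,fx=3,fy=3);cv2.imwrite("pics/s2.png",a)
```

```text
0 [0.28051273 0.56559278 0.        ] [0.3636936  1.00145395 0.        ]
0.1 [0.29596712 0.52318686 0.1       ] [0.33672604 0.72689061 0.1       ]
0.2 [0.31142151 0.48078095 0.2       ] [0.30975848 0.45232728 0.2       ]
0.3 [0.32687589 0.43837504 0.3       ] [0.28279093 0.17776395 0.3       ]
[0.42664952 0.16460219 0.94560068] [ 0.21449269 -0.51759719  0.55326074]
[[0.31133555 0.48552538 0.18830844]] [[ 50.15076411 310.98828629]] [[ 83.20087442 106.98323326]]
[ 0.702561    0.07957529  0.7026477  -0.07976232]
[[ 6.31419973e-05 -2.97362249e-01  9.54764730e-01 -1.42537738e-01]
 [ 9.99999716e-01 -6.98130225e-04 -2.83566773e-04  6.12291321e-04]
 [ 7.50872169e-04  9.54764477e-01  2.97362120e-01 -7.61434200e-02]
 [ 0.00000000e+00  0.00000000e+00  0.00000000e+00  1.00000000e+00]]
```

View pics/w0.png

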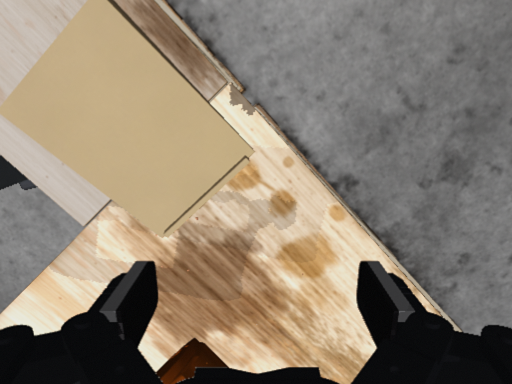

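View pics/s2.png

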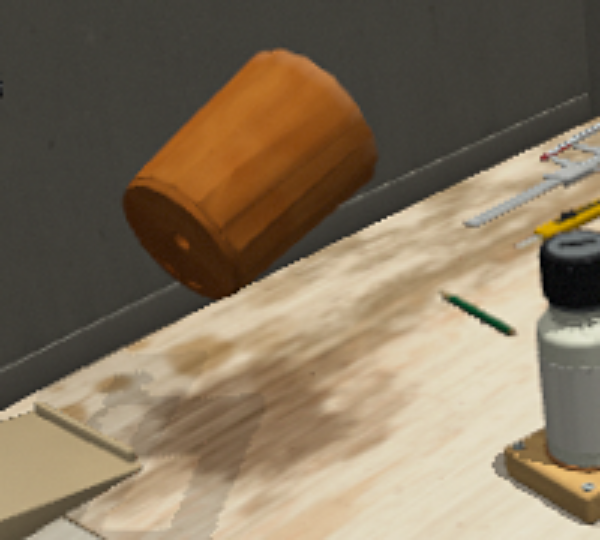

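```bash
cat >> h.py <<'E'
from scipy.spatial.transform import Rotation as Ro
def rel(o,p):
    q=o["eef_rot"];R=Ro.from_quat([q[1],q[2],q[3],q[0]])
    return np.round(R.inv().apply(np.array(p)-np.array(o["eef_pos"]))*1000,1)
def axes(o):
    q=o["eef_rot"];return Ro.from_quat([q[1],q[2],q[3],q[0]]).as_matrix()
E
python3 - <<'E'
from bench import ctrl
from h import *
o=ctrl.get_obs();print(axes(o).round(3))
for p in [(.129,.56,.40),(.16,.49,.4),(.2,.42,.4),(.25,.34,.4),(.32,.31,.38),(.40,.29,.34),(.4828,.2745,.30)]: print(p,rel(o,p))
E
```

```text
[[-0.     0.224  0.975]
 [-0.     0.975 -0.224]
 [-1.    -0.    -0.   ]]
(0.129, 0.56, 0.4) [-168.8   -0.3    0.4]
(0.16, 0.49, 0.4) [-168.8  -61.6   46.2]
(0.2, 0.42, 0.4) [-168.8 -120.9  100.9]
(0.25, 0.34, 0.4) [-168.8 -187.6  167.5]
(0.32, 0.31, 0.38) [-148.8 -201.2  242.5]
(0.4, 0.29, 0.34) [-108.8 -202.8  324.9]
(0.4828, 0.2745, 0.3) [ -68.8 -199.3  409.1]
```

>>> servo_tool([
  [0,0,0,-60,0,0,1],
  [0,0,0,-120,0,0,1],
  [0,0,0,-170,-10,8,1],
  [0,0,0,-170,-60,46,1],
  [0,0,0,-170,-110,85,1],
  [0,0,0,-170,-150,125,1],
  [0,0,0,-170,-187,167,1],
  [0,0,0,-170,-187,167,1],
])

```text
time_s: 1.45
eef_pos: [0.2516, 0.3383, 0.4016]
eef_rot: [0.703, 0.082, 0.702, -0.082]
wrist_force: [0.1, -0.1, -0.3]
opening: 1.001
```

Above and inward of the hanging pot; on to a point above the tall jar.

Run:
```python
from bench import ctrl
from h import *
o=ctrl.get_obs();print(o["q"])
for p in [(.32,.31,.38),(.40,.29,.34),(.4828,.2745,.30),(.4828,.2745,.26)]: print(p,rel(o,p))
```

```text
[ 6.48792553e-01 -2.69709661e-01  1.70511597e+00 -8.99264655e-04
  1.70513824e+00 -6.90071395e-01]
(0.32, 0.31, 0.38) [ 21.7 -11.8  73. ]
(0.4, 0.29, 0.34) [ 61.8 -12.9 155.4]
(0.4828, 0.2745, 0.3) [101.9  -8.9 239.5]
(0.4828, 0.2745, 0.26) [141.9  -9.  239.5]
```

>>> servo_tool([
  [0,0,0,10,-8,45,1],
  [0,0,0,25,-12,95,1],
  [0,0,0,60,-12,145,1],
  [0,0,0,90,-10,195,1],
  [0,0,0,115,-9,240,1],
  [0,0,0,142,-9,240,1],
  [0,0,0,142,-9,240,1],
  [0,0,0,142,-9,240,1],
])

```text
time_s: 2.45
eef_pos: [0.4832, 0.2753, 0.2611]
eef_rot: [0.703, 0.082, 0.702, -0.081]
wrist_force: [-0.4, 0.5, -0.4]
opening: 1.002
```

Run:
```python
from bench import ctrl
from h import *
o=ctrl.get_obs();w=ctrl.camera("wrist")
T=np.array(w["tool_from_camera"]);A=axes(o)
Rw=A@T[:3,:3];C=A@T[:3,3]+o["eef_pos"]
c=dict(w);c["R"]=Rw.T;c["t"]=-Rw.T@C
print(o["q"],o["eef_pos"],o["wrist_force"],rel(o,(.4828,.2745,.142)))
p=w["pixels"].copy()
for z in(.176,.142): 
    th=np.linspace(0,6.28,40);q=proj(c,np.c_[.4828+.025*np.cos(th),.2745+.025*np.sin(th),0*th+z])
    for u in q: cv2.circle(p,(int(u[0]),int(u[1])),1,(0,0,255),-1)
cv2.imwrite("pics/w1.png",p);cv2.imwrite("pics/s3.png",ctrl.camera("scene")["pixels"])
```

```text
[ 3.04495696e-01  1.12651220e-01  1.62318999e+00 -2.76172499e-04
  1.40320613e+00 -1.03536292e+00] [0.48323696 0.27525569 0.2610548 ] [-0.4251137   0.45617188 -0.40660331] [119.1  -1.   -0.5]
```

View pics/w1.png

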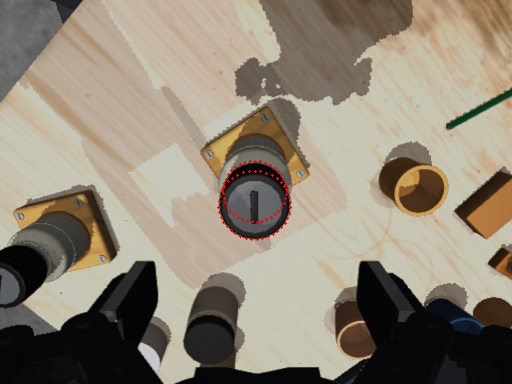

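View pics/s3.png

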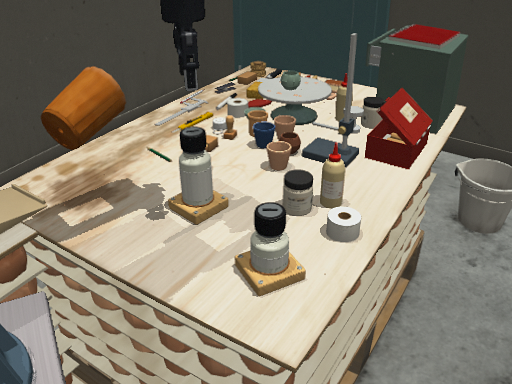

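>>> servo_tool([
  [0,0,0,30,-1,-0.5,1],
  [0,0,0,60,-1,-0.5,1],
  [0,0,0,90,-1,-0.5,1],
  [0,0,0,110,-1,-0.5,1],
  [0,0,0,118,-1,-0.5,1],
  [0,0,0,118,-1,-0.5,1],
  [0,0,0,118,-1,-0.5,1],
  [0,0,0,118,-1,-0.5,1],
])

```text
time_s: 3.55
eef_pos: [0.484, 0.2747, 0.1449]
eef_rot: [0.704, 0.082, 0.7, -0.081]
wrist_force: [-0.4, 0.2, 0.5]
opening: 1.003
```

>>> servo_tool([
  [0,0,0,0,0,0,-1],
  [0,0,0,0,0,0,-1],
  [0,0,0,0,0,0,-1],
  [0,0,0,0,0,0,-1],
  [0,0,0,0,0,0,-1],
  [0,0,0,0,0,0,-1],
  [0,0,0,0,0,0,-1],
  [0,0,0,0,0,0,-1],
])

```text
time_s: 4.55
eef_pos: [0.484, 0.2736, 0.1451]
eef_rot: [0.704, 0.082, 0.7, -0.081]
wrist_force: [-1.2, -5.5, 3.7]
opening: 0.563
```

Run:
```python
from bench import ctrl
from h import *
o=ctrl.get_obs();print({k:np.round(o[k],3).tolist() for k in("time_s","eef_pos","wrist_force","torque","opening")})
s=ctrl.camera("scene")["pixels"][90:230,130:270];cv2.imwrite("pics/s4.png",cv2.resize(s,None,fx=4,fy=4,interpolation=2))
cv2.imwrite("pics/w4.png",ctrl.camera("wrist")["pixels"])
```

```text
{'time_s': 4.55, 'eef_pos': [0.484, 0.274, 0.145], 'wrist_force': [-1.24, -5.503, 3.678], 'torque': [-0.708, 0.277, 0.017], 'opening': 0.563}
```

View pics/s4.png

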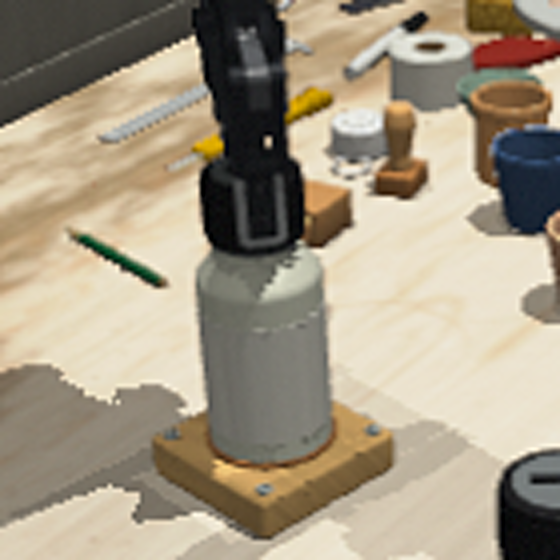

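View pics/w4.png

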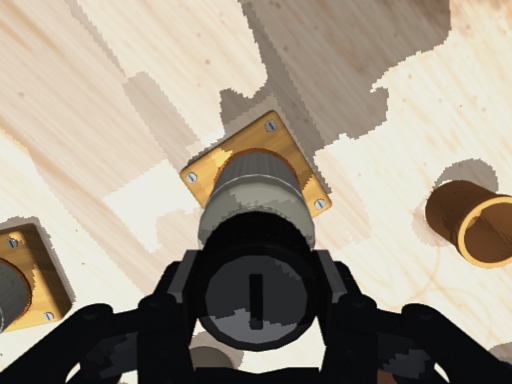

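>>> servo_tool([
  [0,0,0,3,0,0,-1],
  [0,0,0,6,0,0,-1],
  [0,0,0,9,0,0,-1],
  [0,0,0,9,0,0,-1],
  [0,0,0,9,0,0,-1],
  [0,0,0,9,0,0,-1],
  [0,0,0,9,0,0,-1],
  [0,0,0,9,0,0,-1],
])

```text
time_s: 5.65
eef_pos: [0.484, 0.2735, 0.1369]
eef_rot: [0.704, 0.081, 0.7, -0.081]
wrist_force: [-3.7, -2.7, 8.8]
opening: 0.567
```

Run:
```python
from bench import ctrl
import numpy as np
o=ctrl.get_obs();print({k:np.round(o[k],4).tolist() for k in("time_s","q","eef_pos","eef_rot","wrist_force","torque","opening")})
```

```text
{'time_s': 5.65, 'q': [0.3022, 0.2395, 1.7408, -0.0026, 1.1562, -1.0367], 'eef_pos': [0.484, 0.2735, 0.1369], 'eef_rot': [0.7044, 0.0814, 0.7004, -0.0815], 'wrist_force': [-3.7085, -2.6836, 8.8258], 'torque': [-0.2414, 0.6446, -0.0425], 'opening': 0.5672}
```

>>> servo_tool([
  [0.09,0,0,1.5,0,0,-1],
  [0.18,0,0,1.5,0,0,-1],
  [0.27,0,0,1.5,0,0,-1],
  [0.36,0,0,1.5,0,0,-1],
  [0.45,0,0,1.5,0,0,-1],
  [0.54,0,0,1.5,0,0,-1],
  [0.63,0,0,1.5,0,0,-1],
  [0.7,0,0,1.5,0,0,-1],
])

```text
time_s: 6.65
eef_pos: [0.4839, 0.2731, 0.1365]
eef_rot: [0.634, 0.318, 0.63, -0.318]
wrist_force: [-6.2, -3.4, 11.5]
opening: 0.57
```

```bash
cat > st.py <<'E'
from bench import ctrl
import numpy as np
o=ctrl.get_obs();print({k:np.round(o[k],4).tolist() for k in("time_s","q","eef_pos","eef_rot","wrist_force","torque","opening")})
E
python3 st.py
```

```text
{'time_s': 6.65, 'q': [0.3022, 0.2399, 1.7412, -0.0037, 1.156, -0.3343], 'eef_pos': [0.4839, 0.2731, 0.1365], 'eef_rot': [0.6336, 0.3182, 0.6296, -0.3177], 'wrist_force': [-6.2013, -3.4479, 11.5379], 'torque': [-0.6906, 0.8621, 0.1281], 'opening': 0.5701}
```

>>> servo_tool([
  [0.06,0,0,1.2,0,0,-1],
  [0.12,0,0,1.2,0,0,-1],
  [0.18,0,0,1.2,0,0,-1],
  [0.24,0,0,1.2,0,0,-1],
  [0.3,0,0,1.2,0,0,-1],
  [0.35,0,0,1.2,0,0,-1],
  [0.4,0,0,1.2,0,0,-1],
  [0.4,0,0,1.2,0,0,-1],
])

```text
time_s: 7.65
eef_pos: [0.4837, 0.2729, 0.1365]
eef_rot: [0.558, 0.437, 0.554, -0.437]
wrist_force: [-6.6, -3.2, 12.8]
opening: 0.565
```

```bash
python3 st.py
```

```text
{'time_s': 7.65, 'q': [0.3024, 0.2398, 1.7414, -0.0044, 1.1563, 0.0661], 'eef_pos': [0.4837, 0.2729, 0.1365], 'eef_rot': [0.5578, 0.4375, 0.5538, -0.4367], 'wrist_force': [-6.6037, -3.2461, 12.8128], 'torque': [-0.5545, 0.8436, 0.0266], 'opening': 0.5647}
```

>>> servo_tool([
  [0.02,0,0,1,0,0,-1],
  [0.04,0,0,1,0,0,-1],
  [0.06,0,0,1,0,0,-1],
  [0.08,0,0,1,0,0,-1],
  [0.1,0,0,1,0,0,-1],
  [0.11,0,0,1,0,0,-1],
  [0.12,0,0,1,0,0,-1],
  [0.13,0,0,1,0,0,-1],
])

```text
time_s: 8.65
eef_pos: [0.4836, 0.2729, 0.1365]
eef_rot: [0.529, 0.472, 0.524, -0.472]
wrist_force: [-5.9, -4.0, 9.7]
opening: 0.565
```

```bash
python3 st.py
```

```text
{'time_s': 8.65, 'q': [0.3027, 0.2396, 1.7415, -0.0051, 1.1565, 0.1956], 'eef_pos': [0.4836, 0.2729, 0.1365], 'eef_rot': [0.5287, 0.4723, 0.5244, -0.4716], 'wrist_force': [-5.866, -3.9682, 9.7399], 'torque': [-0.4624, 0.7281, 0.5692], 'opening': 0.5652}
```

>>> servo_tool([
  [0.02,0,0,1,0,0,-1],
  [0.03,0,0,1,0,0,-1],
  [0.05,0,0,1,0,0,-1],
  [0.05,0,0,1,0,0,-1],
  [0.05,0,0,1,0,0,-1],
  [0.05,0,0,1,0,0,-1],
  [0.05,0,0,1,0,0,-1],
  [0.05,0,0,1,0,0,-1],
])

```text
time_s: 9.65
eef_pos: [0.4836, 0.2728, 0.1365]
eef_rot: [0.518, 0.485, 0.513, -0.484]
wrist_force: [-5.2, -3.5, 9.3]
opening: 0.567
```

Run:
```python
exec(open('st.py').read())
import cv2
s=ctrl.camera("scene")["pixels"][90:230,130:270];cv2.imwrite("pics/s5.png",cv2.resize(s,None,fx=4,fy=4,interpolation=2))
cv2.imwrite("pics/w5.png",ctrl.camera("wrist")["pixels"])
```

```text
{'time_s': 9.65, 'q': [0.3032, 0.2396, 1.7415, -0.0063, 1.1563, 0.2437], 'eef_pos': [0.4836, 0.2728, 0.1365], 'eef_rot': [0.5177, 0.4845, 0.5128, -0.484], 'wrist_force': [-5.2198, -3.4944, 9.296], 'torque': [-0.4346, 0.6358, 1.1161], 'opening': 0.5675}
```

View pics/s5.png

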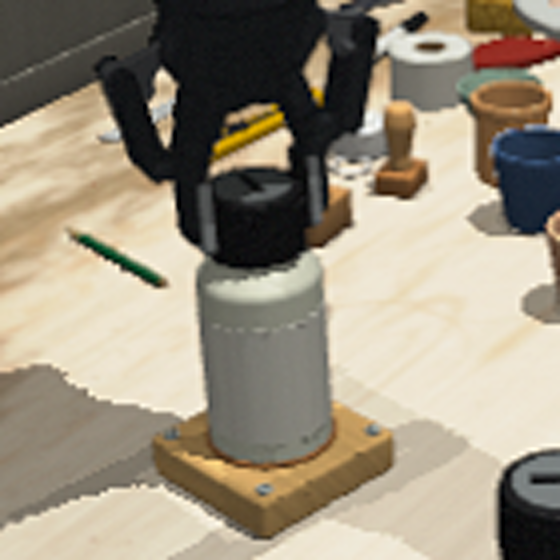

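View pics/w5.png

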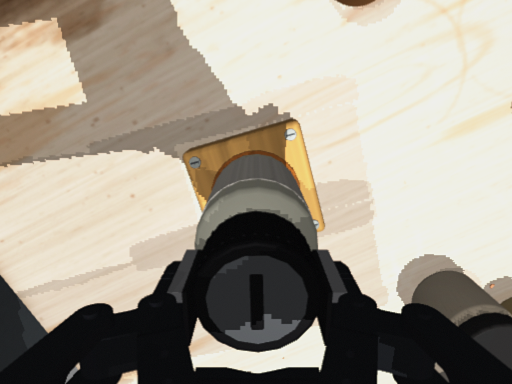

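>>> servo_tool([
  [0,0,0,0,0,0,1],
  [0,0,0,0,0,0,1],
  [0,0,0,0,0,0,1],
  [0,0,0,0,0,0,1],
  [0,0,0,0,0,0,1],
  [0,0,0,0,0,0,1],
  [0,0,0,-10,0,0,1],
  [0,0,0,-25,0,0,1],
])

```text
time_s: 10.75
eef_pos: [0.4833, 0.2729, 0.1623]
eef_rot: [0.518, 0.484, 0.513, -0.484]
wrist_force: [0.1, -0.5, 0.4]
opening: 1.002
```

>>> servo_tool([
  [0,0,0,-20,0,0,1],
  [0,0,0,-50,0,0,1],
  [0,0,0,-80,0,0,1],
  [0,0,0,-100,0,0,1],
  [0,0,0,-110,0,0,1],
  [0,0,0,-110,0,0,1],
  [0,0,0,-110,0,0,1],
  [0,0,0,-110,0,0,1],
])

```text
time_s: 11.75
eef_pos: [0.4822, 0.2732, 0.2711]
eef_rot: [0.517, 0.484, 0.513, -0.485]
wrist_force: [-0.4, 0.0, 0.6]
opening: 0.999
```

Run:
```python
exec(open('st.py').read())
import cv2
s=ctrl.camera("scene")["pixels"][90:230,130:270];cv2.imwrite("pics/s6.png",cv2.resize(s,None,fx=4,fy=4,interpolation=2))
cv2.imwrite("pics/w6.png",ctrl.camera("wrist")["pixels"])
```

```text
{'time_s': 11.75, 'q': [0.3047, 0.1024, 1.614, -0.0059, 1.4235, 0.2435], 'eef_pos': [0.4822, 0.2732, 0.2711], 'eef_rot': [0.5173, 0.4837, 0.5132, -0.4848], 'wrist_force': [-0.3815, 0.0144, 0.5658], 'torque': [0.0001, -0.015, 0.0519], 'opening': 0.9987}
```

View pics/s6.png

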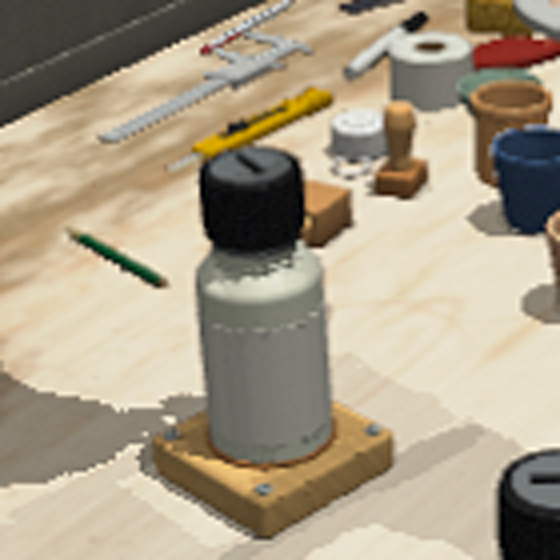

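View pics/w6.png

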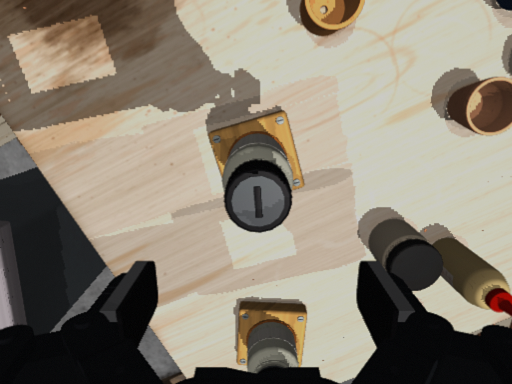

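The scene view shows the cap back up: its top in the crop is at y≈148 now, against about 170 when pressed. The slot has turned, and the gripper is well clear. Handing in.

```bash
python3 -c "
from bench import ctrl
print(ctrl.hand_in())"
```

```text
the job is handed in; nothing more can be done
None
```

I closed the taller jar (the left one, at about x 0.483, y 0.275) and handed the job in at about 11.8 s of the 35 s allowed. The hand-in reported no verdict.

- **Press:** I gripped the cap from above and pressed it about 8 mm, with 9–13 N read at the wrist.
- **Turn:** I kept it pressed and turned it clockwise about 73°. The wrist torque rose from about 0.1 to 1.1 N m, which I read as the inner cap at its stop. The cap had not slipped in the jaws.
- **Release:** I opened the gripper and lifted it 135 mm clear.

**Last checks:** the scene camera shows the cap back at its original height with its slot turned, and the wrist force is back near zero. The inner cap's angle cannot be seen directly; I inferred it from the torque and the turn angle.

The gripper stayed well away from the shorter jar. I also routed it round an orange pot hanging in the straight path to the jar. No check failed or disagreed.

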